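# Return a finned amplifier module to its place on the module rail

### The arm

A 7-joint arm with a two-finger parallel gripper is mounted at the origin on the work surface. World frame = base frame: x ahead of the robot, y to its left, z up, the work surface at z = 0. Lengths are in m, angles in rad, forces in N, time in s.
With the tool pointing down it reaches from about 0.35 to 0.9 m from the base axis. Payload 19.9 kg.
Tool frame: the origin (TCP) lies between the finger pads; the fingertips stand 14 mm ahead of it and the grasp point (between the pads) lies 5 mm behind it (env.tip_reach is the distance from the TCP to the fingertips, in m); z points along the fingers, y is the line along which they close (so a half turn about z gives the same grasp; the last joint's range is limited). The gripper opens to 85 mm and grips with 20 to 120 N. Pads are 22 mm wide; open, the fingers measure 114 mm over their backs; the gripper's body (76 mm by 85 mm) begins 54 mm behind the grasp point. The pads swing forward as they close: fully open they stand 13 mm farther back than shut.
Start: joints at [1.19, 0.417, -0.01, 1.614, 0.005, 1.111, -0.053], TCP at [0.208, -0.589, 0.245] pointing down, gripper open.
Joint ranges: [-2.81, 2.81], [-0.39, 2.02], [-1.27, 1.25], [0.06, 2.57], [-1.19, 4.33], [0.19, 2], [-2.82, 2.82]. Speed limits (rad/s): [1.89, 1.89, 2.39, 2.39, 3.01, 3.01, 3.01].

### API

Orientations are given as a 3x3 rotation matrix whose columns are the frame's x, y, z axes.
In Python, from station import env, viewer gives the robot as it stands. The module is installed in compiled form; this text tells all that it offers.
- The arm moves only by the tool apply_moves, never from a script. Its argument "moves" is a list of rows, each an object of numbers: "tx", "ty", "tz": the shift along the tool's x, y, z in cm; "wx", "wy", "wz": the turn, a rotation vector about the tool's x, y, z in rad. In form: [{"tx": .., "ty": .., "tz": .., "wx": .., "wy": .., "wz": ..}, ...]. A call has 1 to 10 rows; each row is the pose to reach, as a shift and turn from the pose commanded when the call began, along the tool's axes at that moment; what a row does not reach only later rows make up. A row lasts 1/8 s, in which the tool goes at most 62.5 mm and 10.7 degrees, less where a joint would pass 70% of its speed; a pose out of reach is approached as far as the arm can. A call with a gripper value outside its range is refused whole. "hand" is the opening, from 0 (shut) to 1 (fully open), set as the call begins (left out, the last holds). The fingers move at their own pace and stop on an object; the grip force is fixed at half the most. Time passes only in rows, so rows that repeat a pose let the fingers close. It gives the time, the measured TCP pose, the force, the opening and the grip force at its end, in the units of the state.
- env.read_state(): the state, without advancing time (a new reading comes with each control period).
- viewer.grab_frame(name): name is "scene" or "top" or "wrist"; returns (picture, depth): 420x560x3 uint8, red, green, blue; 420x560 float32, m along the optical axis (not along the pixel's ray), 0 where there is no reading.
- viewer.get_calibration(name): a dict with "fx", "fy", "cx", "cy" (pixels), "R" (3x3) and "t" (3): a world point X has camera coordinates R X + t. Camera axes: x right, y down, z forward; pixel columns grow to the right and rows downward; lengths in m; the calibration is good to about 2 mm. A picture is of the moment at which its call begins: read the wrist's pose just before it. get_calibration takes no time and is no camera call; for the wrist camera it gives the pose at the moment of the call.
- env.sign_off(): hands the job in; it is judged then, once.
The state is a dict: "time": time; "joint_pos": joint angles; "joint_vel": joint speeds; "joint_torque": joint torques, N m; "tool_pos": TCP position; "orientation": TCP orientation; "force": force on the tool from outside, world axes, zero at the start; "moment": the same for the moment, N m; "gripper_width": opening from 0.0 (shut) to 1.0 (fully open); "grip_force": force on a finger pad.
Only numpy, scipy, OpenCV 4.12 (cv2) and the standard library are available. Lean on these libraries where they do the work, as an engineer would, in place of code of your own. Each camera call takes 0.05 s, during which the arm holds its last target. There are 200 camera calls.

### The job

One finned amplifier module is lying on the bench: return it to the free place in the row on the raised rail, between the two modules that stand apart there. It must stand in the channel on its base, sockets up, square to the rail with its fins facing the same way as its neighbours'. Set it down rather than drop it, never let it topple, and leave the other modules and the loose things on the bench where they are.

Things in the scene. Friction and masses are not known exactly. Their poses are not given: they have to be found in the camera images.
- module: the amplifier module to put back: a black finned block 44 x 60 x 112 mm (its x, y, z), 0.3 to 0.6 kg, lying on its flat face, fins up. Origin: centre of its base end; the block's middle is at z = 56 mm. z points to the socket end, y across the width, x from the flat face (x = -22 mm) to the fin tips (+22). Its base end points to the robot's left (+y), give or take 0.6 rad
- module_fins (a point): on module, the middle of the finned face (x = 22, y = 0, z = 56 mm in its frame). The fins run along z and fill the block's outline, so it can be gripped over fins and flat face, or by its two 112 x 44 mm sides, as if solid
- module_top (a point): on module, the centre of the socket end (z = 112 mm in its frame). From this end two coaxial sockets, 16 mm in diameter and 12 mm long, stand out at x = -11, y = +-16 mm
- rail: the fixed rail: an aluminium U-channel 440 mm long, raised on two pillars. Origin on the bench under its centre; y along the channel, x across it and away from the robot, z up. Channel floor 90 mm above the bench and 56 mm wide; lips on both sides 4 mm thick, 8 mm high; end plates up to 112 mm above the bench. Pillars 40 mm square at y = +-150 mm on foot plates 110 x 60 mm
- module_left: loose module, same build as module and standing upright on the rail, fins to the rail's +x. Origin and axes as for module. It stands on the +y side of the free place, its centre 141 to 146 mm from that of module_right, so the free place midway between them is 81 to 86 mm wide
- module_right: loose module, same build as module and standing upright on the rail, fins to the rail's +x. Origin and axes as for module. It stands on the -y side of the free place
- module_end: loose module, same build as module and standing upright on the rail, fins to the rail's +x. Origin and axes as for module. It stands 68 mm beyond module_left, away from the free place
- filter_box: loose plain aluminium box 92 x 38 x 30 mm with a brass socket 12 mm long on either end, lying on the bench; not to be moved. Origin: centre of its underside, x along it
- meter: loose dark hand-held multimeter 150 x 74 x 34 mm lying on its back; not to be moved. Origin: centre of its underside, x along it
- screwdriver: loose screwdriver 190 mm long lying on the bench; not to be moved. Origin: centre of its underside, x along it
- wrench: loose open-ended wrench 150 mm long lying flat; not to be moved. Origin: centre of its underside, x along it
- attenuator: loose black ribbed cylinder 42 mm in diameter, 52 mm high, standing on the bench with a 16 mm socket on top (66 mm in all); not to be moved. Origin: centre of its underside
- parts_tray: fixed grey compartment tray of small parts 130 x 190 x 32 mm, beyond the rail. Origin: centre of its underside

How it is judged:
By the outcome, as a careful person would: the job done as asked, in the order asked, and still so for the second after the job is handed in, with the robot touching nothing.
It also fails if it takes over 64 s, if anything falls off the work surface, if the arm or the gripper's body presses on something with over 40 N, if the wrist force passes 120 N, or if a joint passes its speed limit or range.

## Working session

There is one attempt and no reset: what is moved stays moved. The work goes in short steps, Python scripts to look and compute and a tool call to move; the robot and the scene stay as the last step left them, time stands still between calls to the robot, and variables do not carry over. Pictures are saved under pics/ and viewed, at most 10 in all, crops included, and the job is handed in when it is done.

Besides the shell and the picture viewer there is one more tool, called after "Emit:" as name(argument=value, ...), one argument or row to a line, values as JSON. apply_moves: Moves the arm, as the interface text tells. Its arguments: {"type":"object","properties":{"moves":{"type":"array"},"hand":{"type":"number"}},"required":["moves"]}

```bash
mkdir -p pics
python3 - <<'E'
from station import env, viewer
import cv2,numpy as np
s=env.read_state();print(s)
for n in("scene","top"):
    p,d=viewer.grab_frame(n);np.savez(f"{n}0.npz",p=p,d=d);cv2.imwrite(f"pics/{n}0.png",p[:,:,::-1])
    c=viewer.get_calibration(n);print(n,c)
E
```

```text
{'time': 0.0, 'joint_pos': array([ 1.19048182,  0.41798861, -0.01031376,  1.61419963,  0.00466898,
        1.11069805, -0.05300622]), 'joint_vel': array([ 0.00153927, -0.00029976,  0.00019753, -0.00040015,  0.00197635,
       -0.00077261, -0.00119028]), 'joint_torque': array([-1.76878140e-03, -8.64439774e+01,  6.77897763e-01, -4.34890580e+01,
        1.90432684e-02,  7.39622366e-03,  7.60166722e-05]), 'tool_pos': array([ 0.20762028, -0.58914152,  0.24464036]), 'orientation': array([[ 9.43149942e-01,  3.32367203e-01, -4.79520286e-04],
       [ 3.32367544e-01, -9.43149211e-01,  1.17552601e-03],
       [-6.15528859e-05, -1.26807427e-03, -9.99999194e-01]]), 'force': array([ 0.00148742,  0.52611316, -0.08912329]), 'moment': array([-0.02957863, -0.01105474, -0.023655  ]), 'grip_force': 0.0, 'gripper_width': 1.0011688574073496}
scene {'fx': 494.6958931187631, 'fy': 494.6958931187631, 'cx': 280.03145529040034, 'cy': 211.42222373470742, 'R': array([[ 0.84516178,  0.53444354,  0.00846551],
       [ 0.4314387 , -0.6727507 , -0.60105502],
       [-0.3155348 ,  0.51164108, -0.79916281]]), 't': array([-0.47659554, -0.21539301,  1.42909833])}
top {'fx': 537.323395745161, 'fy': 537.323395745161, 'cx': 281.48441744245264, 'cy': 204.80254268871875, 'R': array([[-0.02051613, -0.99975521, -0.0082832 ],
       [-0.99507274,  0.02122247, -0.09684961],
       [ 0.0970017 ,  0.0062554 , -0.99526456]]), 't': array([-0.01190169,  0.60994485,  1.53667762])}
```

View pics/scene0.png

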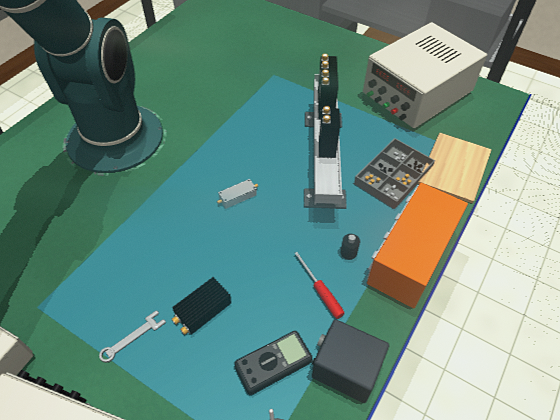

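View pics/top0.png

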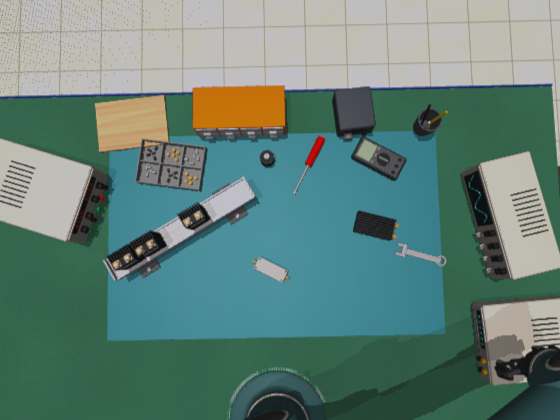

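The scene view shows the module at (202,305), with its sockets facing the bench's near side. In the top view it is at (375,225) with sockets at the right (-y). The rail runs from (107,270) to (255,190) and its modules are at about (193,215), (150,243) and (122,260).

```bash
cat > h.py <<'E'
import numpy as np,cv2
from station import env,viewer
def world(d,c):
    v,u=np.mgrid[0:d.shape[0],0:d.shape[1]]
    X=np.stack([(u-c["cx"])/c["fx"]*d,(v-c["cy"])/c["fy"]*d,d],-1)
    return (X-c["t"])@c["R"]
def rect(P):
    r=cv2.minAreaRect(P[:,:2].astype(np.float32)*1000);b=cv2.boxPoints(r)
    e=b[1]-b[0];f=b[2]-b[1]
    l,s=(e,f) if np.linalg.norm(e)>np.linalg.norm(f) else (f,e)
    return np.round(r[0],1),np.round([np.linalg.norm(l),np.linalg.norm(s)],1),round(float(np.arctan2(l[1],l[0])),3),np.round(np.median(P[:,2])*1000,1)
def blobs(m,W,n=60):
    k,L,S,_=cv2.connectedComponentsWithStats(m.astype(np.uint8),connectivity=4)
    return [(S[i,:4].tolist(),S[i,4],rect(W[L==i])) for i in range(1,k) if S[i,4]>=n]
E
python3 - <<'E'
from h import *
z=np.load("top0.npz");W=world(z["d"],viewer.get_calibration("top"));p=z["p"]
v,u=np.mgrid[0:420,0:560];Z=W[...,2]
R=(u>95)&(u<450)&(v>130)&(v<300)
for n,m in(("mod tops",R&(Z>.19)&(Z<.225)&(u<260)),("module",R&(Z>.03)&(Z<.055)&(u>340)&(v>190)),("rail",R&(Z>.078)&(Z<.12)&(u<270)),("low",R&(Z>.012)&(Z<.075))):
    print(n)
    for b in blobs(m,W,25):print(b)
E
```

```text
mod tops
([177, 202, 29, 26], np.int32(320), (array([572.5, 210.2]), array([60.5, 44.1], dtype=float32), -1.048, np.float64(204.4)))
([129, 230, 30, 27], np.int32(381), (array([501.5, 332.4]), array([61.7, 45.2], dtype=float32), -1.049, np.float64(204.1)))
([107, 244, 29, 26], np.int32(401), (array([467.4, 390.5]), array([62.1, 44.8], dtype=float32), -1.053, np.float64(203.7)))
module
([357, 210, 40, 18], np.int32(233), (array([ 563. , -297.9]), array([112.5,  24.8], dtype=float32), 1.297, np.float64(43.0)))
([356, 220, 39, 10], np.int32(53), (array([ 545.9, -292.3]), array([111. ,   3.4], dtype=float32), 1.31, np.float64(44.9)))
([355, 222, 22, 8], np.int32(60), (array([ 542.2, -264.6]), array([59.9, 10.7], dtype=float32), 1.298, np.float64(43.6)))
([354, 227, 39, 10], np.int32(53), (array([ 525.7, -286. ]), array([109.2,   4.3], dtype=float32), 1.3, np.float64(43.8)))
([354, 229, 39, 11], np.int32(51), (array([ 518. , -285.7]), array([112.6,   3.1], dtype=float32), 1.306, np.float64(44.6)))
([374, 229, 20, 6], np.int32(28), (array([ 524.5, -315.8]), array([55.9,  3. ], dtype=float3
[... 947 characters left out ...]
 729.6, -103.4]), array([187.8,  26.8], dtype=float32), -0.487, np.float64(23.4)))
([99, 142, 19, 10], np.int32(93), (array([797.6, 488.2]), array([53.9, 26. ], dtype=float32), -1.505, np.float64(15.5)))
([260, 150, 14, 16], np.int32(188), (array([748.8,  15.9]), array([40.2, 38. ], dtype=float32), -0.031, np.float64(53.1)))
([96, 171, 12, 40], np.int32(210), (array([658.6, 496.7]), array([112.6,  22.9], dtype=float32), -0.277, np.float64(44.4)))
([353, 210, 46, 30], np.int32(890), (array([ 543.9, -298.4]), array([125.1,  61.4], dtype=float32), 1.297, np.float64(35.3)))
([253, 257, 36, 25], np.int32(450), (array([424.5,  11.1]), array([114. ,  37.5], dtype=float32), 1.089, np.float64(31.3)))
```

```bash
cat >> h.py <<'E'
from scipy.spatial.transform import Rotation as Ro
def tool(yaw,tilt):
    "tool down with x at yaw, then turned by tilt about its y (z leans to +x heading)"
    x=np.array([np.cos(yaw),np.sin(yaw),0]);z=np.array([0,0,-1.])
    return np.stack([x,np.cross(z,x),z],1)@Ro.from_rotvec([0,tilt,0]).as_matrix()
def go(R,grasp,back=0.,s=None):
    "move (cm, rad) bringing the grasp point to grasp, back m behind it"
    s=s or env.read_state();R0=s["orientation"];p=np.array(grasp)+R[:,2]*(.005-back)
    t=R0.T@(p-s["tool_pos"])*100;w=Ro.from_matrix(R0.T@R).as_rotvec()
    print("t",np.round(t,2),"w",np.round(w,3),"tcp",np.round(p,3))
E
python3 - <<'E'
from h import *
u=np.array([np.cos(1.3),np.sin(1.3),0])
g=np.array([.5457,-.2923,.028])-.012*u
go(tool(1.3,.75),g,.13)
go(tool(1.3,0.),g,.2)
E
```

```text
t [36.19 -8.78 12.53] w [ 0.359  0.69  -0.915] tcp [ 0.52  -0.386  0.119]
t [ 41.07 -15.77   2.19] w [-0.001 -0.    -0.961] tcp [ 0.542 -0.304  0.223]
```

Emit:
apply_moves(
  moves=[
    {"tx": 36.2,"ty": -8.8,"tz": 12.5,"wx": 0.359,"wy": 0.69,"wz": -0.915},
    {"tx": 36.2,"ty": -8.8,"tz": 12.5,"wx": 0.359,"wy": 0.69,"wz": -0.915},
    {"tx": 36.2,"ty": -8.8,"tz": 12.5,"wx": 0.359,"wy": 0.69,"wz": -0.915},
    {"tx": 36.2,"ty": -8.8,"tz": 12.5,"wx": 0.359,"wy": 0.69,"wz": -0.915},
    {"tx": 36.2,"ty": -8.8,"tz": 12.5,"wx": 0.359,"wy": 0.69,"wz": -0.915},
    {"tx": 36.2,"ty": -8.8,"tz": 12.5,"wx": 0.359,"wy": 0.69,"wz": -0.915},
    {"tx": 36.2,"ty": -8.8,"tz": 12.5,"wx": 0.359,"wy": 0.69,"wz": -0.915},
    {"tx": 36.2,"ty": -8.8,"tz": 12.5,"wx": 0.359,"wy": 0.69,"wz": -0.915},
    {"tx": 36.2,"ty": -8.8,"tz": 12.5,"wx": 0.359,"wy": 0.69,"wz": -0.915},
    {"tx": 36.2,"ty": -8.8,"tz": 12.5,"wx": 0.359,"wy": 0.69,"wz": -0.915},
  ],
  hand=1,
)

```text
time: 1.35
tool_pos: [0.5192, -0.3871, 0.121]
orientation: [[0.197, 0.963, 0.184], [0.707, -0.269, 0.654], [0.68, 0.001, -0.734]]
force: [-0.6, 0.3, 0.5]
gripper_width: 1.003
grip_force: 0.0
```

Run:
```python
from h import *
s=env.read_state();print(s["joint_pos"].round(3))
u=np.array([np.cos(1.3),np.sin(1.3),0])
g=np.array([.5457,-.2923,.028])-.012*u
go(tool(1.3,.75),g,.13)
# rehearsal of the standing pose
for yaw in(1.3,1.8,2.2):
    print(yaw);go(tool(yaw,.75-np.pi/2),[.5,-.13,.2])
```

```text
[ 1.129  0.883 -0.453  1.385 -0.31   1.323  0.626]
t [-0.01  0.02  0.2 ] w [ 0.002  0.003 -0.001] tcp [ 0.52  -0.386  0.119]
1.3
t [22.66 -8.76 10.68] w [ 1.000e-03 -1.568e+00 -2.000e-03] tcp [ 0.499 -0.134  0.197]
1.8
t [22.69 -8.59 10.71] w [-0.019 -1.532 -0.556] tcp [ 0.501 -0.134  0.197]
2.2
t [22.76 -8.47 10.78] w [-0.036 -1.451 -0.994] tcp [ 0.502 -0.133  0.197]
```

Emit:
apply_moves(
  moves=[
    {"tz": 4},
    {"tz": 8},
    {"tz": 10.5},
    {"tz": 12},
    {"tz": 13},
    {"tz": 13},
  ],
)

```text
invalid input
```

Run:
```python
from h import *
s=env.read_state();print(s["joint_pos"].round(3),s["tool_pos"])
p,d=viewer.grab_frame("scene");cv2.imwrite("pics/s1.png",cv2.resize(p[200:400,80:330,::-1],None,fx=3,fy=3))
```

```text
[ 1.129  0.883 -0.453  1.385 -0.31   1.323  0.626] [ 0.51920949 -0.38714656  0.12103934]
```

View pics/s1.png

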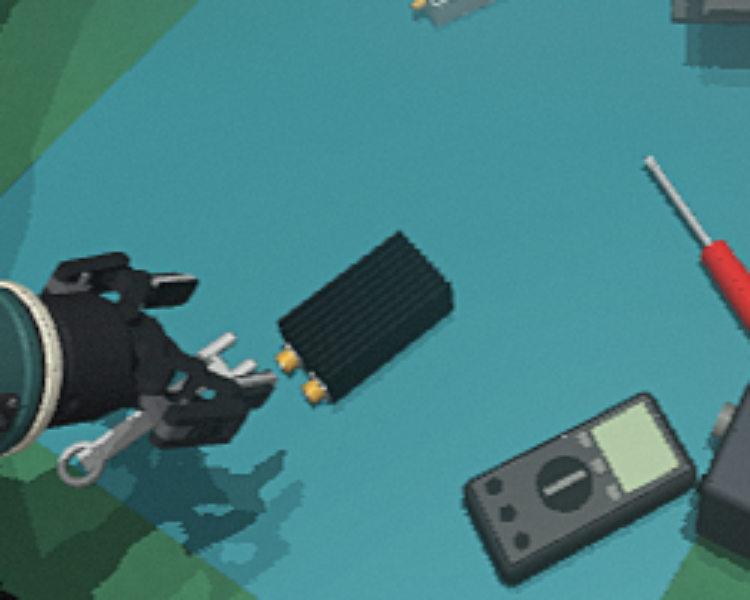

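The crop shows the open gripper at (160,340), lined up with the module at (360,320) and clear above the wrench. The move was refused because rows need all six numbers.

Emit:
apply_moves(
  moves=[
    {"tx": 0,"ty": 0,"tz": 4,"wx": 0,"wy": 0,"wz": 0},
    {"tx": 0,"ty": 0,"tz": 8,"wx": 0,"wy": 0,"wz": 0},
    {"tx": 0,"ty": 0,"tz": 10.5,"wx": 0,"wy": 0,"wz": 0},
    {"tx": 0,"ty": 0,"tz": 12,"wx": 0,"wy": 0,"wz": 0},
    {"tx": 0,"ty": 0,"tz": 13,"wx": 0,"wy": 0,"wz": 0},
    {"tx": 0,"ty": 0,"tz": 13,"wx": 0,"wy": 0,"wz": 0},
  ],
  hand=1,
)

```text
time: 2.15
tool_pos: [0.5436, -0.301, 0.0252]
orientation: [[0.195, 0.964, 0.183], [0.706, -0.267, 0.656], [0.681, 0.001, -0.732]]
force: [0.3, -0.7, 0.4]
gripper_width: 0.999
grip_force: 0.0
```

Run:
```python
from h import *
s=env.read_state();print(s["joint_pos"].round(3),s["tool_pos"],s["force"])
u=np.array([np.cos(1.3),np.sin(1.3),0])
go(tool(1.3,.75),np.array([.5457,-.2923,.028])-.012*u)
```

```text
[ 1.057  0.958 -0.471  1.53  -0.327  1.079  0.643] [ 0.54358364 -0.3009641   0.02516912] [ 0.31715844 -0.66947687  0.43732537]
t [-0.03 -0.03  0.08] w [0.    0.001 0.001] tcp [ 0.543 -0.301  0.024]
```

Emit:
apply_moves(
  moves=[
    {"tx": 0,"ty": 0,"tz": 0,"wx": 0,"wy": 0,"wz": 0},
    {"tx": 0,"ty": 0,"tz": 0,"wx": 0,"wy": 0,"wz": 0},
    {"tx": 0,"ty": 0,"tz": 0,"wx": 0,"wy": 0,"wz": 0},
    {"tx": 0,"ty": 0,"tz": 0,"wx": 0,"wy": 0,"wz": 0},
    {"tx": 0,"ty": 0,"tz": 0,"wx": 0,"wy": 0,"wz": 0},
    {"tx": 0,"ty": 0,"tz": 0,"wx": 0,"wy": 0,"wz": 0},
  ],
  hand=0,
)

```text
time: 2.9
tool_pos: [0.5438, -0.3019, 0.0258]
orientation: [[0.195, 0.963, 0.184], [0.706, -0.268, 0.655], [0.681, 0.002, -0.733]]
force: [-1.5, -2.6, 5.1]
gripper_width: 0.689
grip_force: 65.4
```

Emit:
apply_moves(
  moves=[
    {"tx": 2,"ty": 0,"tz": -2.2,"wx": 0,"wy": 0,"wz": 0},
    {"tx": 5.1,"ty": 0,"tz": -5.5,"wx": 0,"wy": 0,"wz": 0},
    {"tx": 8.2,"ty": 0,"tz": -8.8,"wx": 0,"wy": 0,"wz": 0},
    {"tx": 10.2,"ty": 0,"tz": -11,"wx": 0,"wy": 0,"wz": 0},
    {"tx": 10.2,"ty": 0,"tz": -11,"wx": 0,"wy": 0,"wz": 0},
  ],
  hand=0,
)

```text
time: 3.52
tool_pos: [0.5439, -0.3019, 0.1767]
orientation: [[0.194, 0.964, 0.184], [0.708, -0.268, 0.654], [0.679, 0.004, -0.734]]
force: [0.2, -0.5, -5.2]
gripper_width: 0.692
grip_force: 67.0
```

Run:
```python
from h import *
s=env.read_state();print(s["joint_pos"].round(3),s["force"])
for yaw in(1.3,1.6,1.8,2.2):
    print(yaw);go(tool(yaw,.75-np.pi/2),[.5,-.13,.2])
```

```text
[ 1.081  0.749 -0.508  1.512 -0.367  1.266  0.541] [ 0.15284844 -0.49651931 -5.24706037]
1.3
t [12.4  -8.82  8.73] w [ 0.004 -1.568 -0.   ] tcp [ 0.499 -0.134  0.197]
1.6
t [12.41 -8.71  8.74] w [-0.008 -1.554 -0.333] tcp [ 0.5   -0.134  0.197]
1.8
t [12.43 -8.65  8.76] w [-0.017 -1.531 -0.554] tcp [ 0.501 -0.134  0.197]
2.2
t [12.5  -8.53  8.82] w [-0.033 -1.45  -0.992] tcp [ 0.502 -0.133  0.197]
```

Lifted; about 0.5 kg held. Now turn it upright over the free spot.

Emit:
apply_moves(
  moves=[
    {"tx": 12.4,"ty": -8.6,"tz": 8.8,"wx": -0.017,"wy": -1.531,"wz": -0.554},
    {"tx": 12.4,"ty": -8.6,"tz": 8.8,"wx": -0.017,"wy": -1.531,"wz": -0.554},
    {"tx": 12.4,"ty": -8.6,"tz": 8.8,"wx": -0.017,"wy": -1.531,"wz": -0.554},
    {"tx": 12.4,"ty": -8.6,"tz": 8.8,"wx": -0.017,"wy": -1.531,"wz": -0.554},
    {"tx": 12.4,"ty": -8.6,"tz": 8.8,"wx": -0.017,"wy": -1.531,"wz": -0.554},
    {"tx": 12.4,"ty": -8.6,"tz": 8.8,"wx": -0.017,"wy": -1.531,"wz": -0.554},
    {"tx": 12.4,"ty": -8.6,"tz": 8.8,"wx": -0.017,"wy": -1.531,"wz": -0.554},
    {"tx": 12.4,"ty": -8.6,"tz": 8.8,"wx": -0.017,"wy": -1.531,"wz": -0.554},
    {"tx": 12.4,"ty": -8.6,"tz": 8.8,"wx": -0.017,"wy": -1.531,"wz": -0.554},
    {"tx": 12.4,"ty": -8.6,"tz": 8.8,"wx": -0.017,"wy": -1.531,"wz": -0.554},
  ],
  hand=0,
)

```text
time: 4.78
tool_pos: [0.5, -0.1313, 0.1925]
orientation: [[-0.163, 0.973, 0.164], [0.666, 0.231, -0.709], [-0.728, -0.006, -0.686]]
force: [-0.2, -0.5, -5.6]
gripper_width: 0.694
grip_force: 67.4
```

Emit:
apply_moves(
  moves=[
    {"tx": 0,"ty": 0,"tz": 0,"wx": 0,"wy": 0,"wz": 0},
    {"tx": 0,"ty": 0,"tz": 0,"wx": 0,"wy": 0,"wz": 0},
  ],
  hand=0,
)

```text
time: 5.03
tool_pos: [0.5007, -0.1337, 0.1953]
orientation: [[-0.155, 0.974, 0.164], [0.668, 0.226, -0.709], [-0.728, -0.0, -0.685]]
force: [0.7, -1.6, -5.8]
gripper_width: 0.695
grip_force: 67.4
```

Run:
```python
from h import *
s=env.read_state();print(s["joint_pos"].round(3),s["force"])
go(tool(1.8,.75-np.pi/2),[.5,-.13,.2])
p,d=viewer.grab_frame("scene");cv2.imwrite("pics/s2.png",cv2.resize(p[100:350,80:400,::-1],None,fx=2,fy=2))
W=world(d,viewer.get_calibration("scene"));np.savez("s2.npz",p=p,W=W)
```

```text
[ 0.051  0.351 -0.325  2.125  1.111  1.1   -0.788] [ 0.72850688 -1.58410908 -5.78689348]
t [-0.09  0.01 -0.1 ] w [-0.001 -0.005 -0.001] tcp [ 0.501 -0.134  0.197]
```

View pics/s2.png

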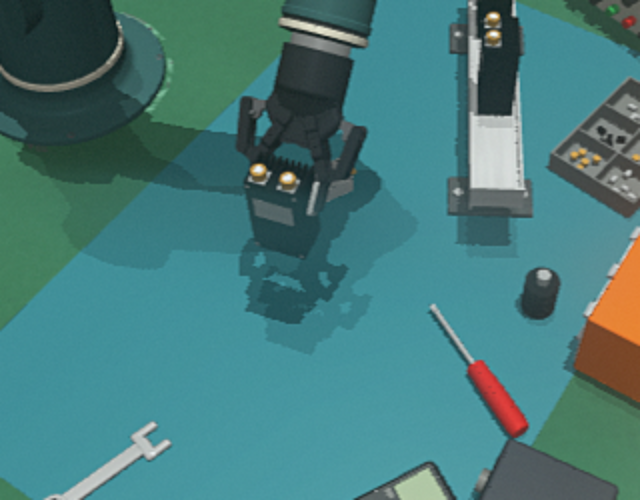

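The crop shows the module upright in the gripper at (285,210), sockets up, with clear bench under it. Next I'll lower it in steps until it touches.

Emit:
apply_moves(
  moves=[
    {"tx": 2.9,"ty": 0,"tz": 2.7,"wx": 0,"wy": -0.004,"wz": 0},
    {"tx": 5.8,"ty": 0,"tz": 5.5,"wx": 0,"wy": -0.004,"wz": 0},
    {"tx": 7.6,"ty": 0,"tz": 7.2,"wx": 0,"wy": -0.004,"wz": 0},
    {"tx": 8.7,"ty": 0,"tz": 8.2,"wx": 0,"wy": -0.004,"wz": 0},
    {"tx": 9.0,"ty": 0,"tz": 8.5,"wx": 0,"wy": -0.004,"wz": 0},
    {"tx": 9.0,"ty": 0,"tz": 8.5,"wx": 0,"wy": -0.004,"wz": 0},
  ],
  hand=0,
)

```text
time: 5.82
tool_pos: [0.5011, -0.1333, 0.0718]
orientation: [[-0.155, 0.974, 0.166], [0.663, 0.227, -0.713], [-0.732, -0.0, -0.681]]
force: [0.6, 0.3, -4.6]
gripper_width: 0.696
grip_force: 67.3
```

Run:
```python
from h import *
s=env.read_state();print(s["joint_pos"].round(3),s["force"],s["tool_pos"],s["orientation"].round(4))
p,d=viewer.grab_frame("scene")
W=world(d,viewer.get_calibration("scene"));np.savez("s3.npz",p=p,W=W)
cv2.imwrite("pics/s3.png",cv2.resize(p[170:300,160:300,::-1],None,fx=4,fy=4))
```

```text
[-1.000e-03  6.040e-01 -2.730e-01  2.155e+00  1.314e+00  1.027e+00
 -1.098e+00] [ 0.64031391  0.30204818 -4.58447664] [ 0.5011133 -0.1333334  0.0718416] [[-1.551e-01  9.738e-01  1.663e-01]
 [ 6.634e-01  2.274e-01 -7.129e-01]
 [-7.321e-01 -2.000e-04 -6.812e-01]]
```

View pics/s3.png

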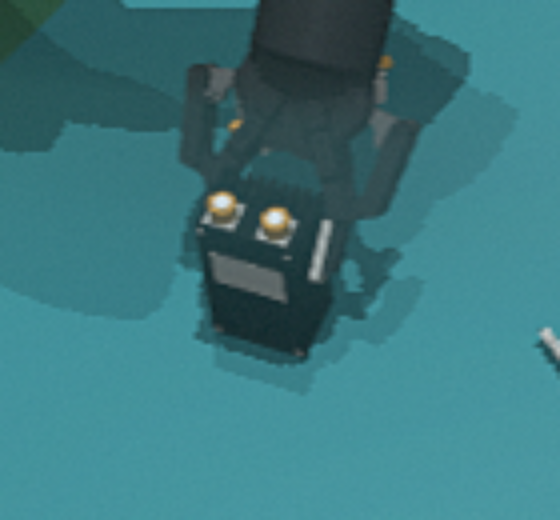

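The crop shows the module just above the bench at about (265,275), and the filter box behind and below the gripper, untouched. I'll finish lowering in small steps.

Emit:
apply_moves(
  moves=[
    {"tx": 0.15,"ty": 0,"tz": 0.14,"wx": 0,"wy": 0,"wz": 0},
    {"tx": 0.29,"ty": 0,"tz": 0.27,"wx": 0,"wy": 0,"wz": 0},
    {"tx": 0.29,"ty": 0,"tz": 0.27,"wx": 0,"wy": 0,"wz": 0},
  ],
  hand=0,
)

```text
time: 6.25
tool_pos: [0.5008, -0.1332, 0.0673]
orientation: [[-0.156, 0.974, 0.166], [0.663, 0.228, -0.713], [-0.732, -0.001, -0.681]]
force: [-0.1, 0.1, -5.1]
gripper_width: 0.696
grip_force: 67.3
```

Emit:
apply_moves(
  moves=[
    {"tx": 0.08,"ty": 0,"tz": 0.07,"wx": 0,"wy": 0,"wz": 0},
    {"tx": 0.15,"ty": 0,"tz": 0.14,"wx": 0,"wy": 0,"wz": 0},
    {"tx": 0.15,"ty": 0,"tz": 0.14,"wx": 0,"wy": 0,"wz": 0},
  ],
  hand=0,
)

```text
time: 6.62
tool_pos: [0.5009, -0.1332, 0.0654]
orientation: [[-0.156, 0.974, 0.166], [0.663, 0.228, -0.713], [-0.732, -0.001, -0.681]]
force: [-1.1, 1.0, -0.3]
gripper_width: 0.693
grip_force: 67.6
```

Contact: the load has come off the wrist at the expected height. Release slowly, then back out along the tool.

Emit:
apply_moves(
  moves=[
    {"tx": 0.03,"ty": 0,"tz": 0.03,"wx": 0,"wy": 0,"wz": 0},
    {"tx": 0.03,"ty": 0,"tz": 0.03,"wx": 0,"wy": 0,"wz": 0},
  ],
  hand=0.78,
)

```text
time: 6.88
tool_pos: [0.501, -0.1333, 0.065]
orientation: [[-0.156, 0.974, 0.166], [0.663, 0.228, -0.713], [-0.732, -0.001, -0.681]]
force: [0.1, 0.3, 0.2]
gripper_width: 0.783
grip_force: 0.0
```

Emit:
apply_moves(
  moves=[
    {"tx": 0,"ty": 0,"tz": 0,"wx": 0,"wy": 0,"wz": 0},
    {"tx": 0,"ty": 0,"tz": 0,"wx": 0,"wy": 0,"wz": 0},
    {"tx": 0,"ty": 0,"tz": 0,"wx": 0,"wy": 0,"wz": 0},
    {"tx": 0,"ty": 0,"tz": 0,"wx": 0,"wy": 0,"wz": 0},
  ],
  hand=1,
)

```text
time: 7.38
tool_pos: [0.5008, -0.1333, 0.0649]
orientation: [[-0.156, 0.974, 0.166], [0.663, 0.228, -0.713], [-0.732, -0.001, -0.681]]
force: [-0.3, -0.4, 0.4]
gripper_width: 1.001
grip_force: 0.0
```

Run:
```python
from h import *
s=env.read_state();print(s["force"],s["tool_pos"],s["gripper_width"],s["grip_force"])
p,d=viewer.grab_frame("scene");W=world(d,viewer.get_calibration("scene"))
W0=np.load("s3.npz")["W"]
for w in(W0,W):
    # flat face points: dark pixels with x>.5
    m=(w[...,2]>.03)&(w[...,2]<.10)&(w[...,0]>.44)&(w[...,0]<.58)&(w[...,1]<-.145)&(w[...,1]>-.22)
    q=w[m];c=q.mean(0);n=np.linalg.svd(q-c,full_matrices=0)[2];print(m.sum(),c,n[2])
```

```text
[-0.34040194 -0.35956176  0.39522941] [ 0.50082497 -0.13326968  0.06485616] 1.0010150644701283 0.0
405 [ 0.5094482  -0.15765053  0.06592063] [-0.24034639  0.97068405  0.00246744]
420 [ 0.50770181 -0.15692828  0.06560652] [ 0.16707085 -0.98581822  0.01580401]
```

Emit:
apply_moves(
  moves=[
    {"tx": 0,"ty": 0,"tz": -2,"wx": 0,"wy": 0,"wz": 0},
    {"tx": 0,"ty": 0,"tz": -5,"wx": 0,"wy": 0,"wz": 0},
    {"tx": 0,"ty": 0,"tz": -10,"wx": 0,"wy": 0,"wz": 0},
    {"tx": 0,"ty": 0,"tz": -15,"wx": 0,"wy": 0,"wz": 0},
    {"tx": 0,"ty": 0,"tz": -18,"wx": 0,"wy": 0,"wz": 0},
    {"tx": 0,"ty": 0,"tz": -18,"wx": 0,"wy": 0,"wz": 0},
  ],
  hand=1,
)

```text
time: 8.18
tool_pos: [0.4714, -0.0033, 0.1886]
orientation: [[-0.156, 0.973, 0.169], [0.664, 0.23, -0.712], [-0.732, 0.002, -0.682]]
force: [0.9, 0.6, -0.5]
gripper_width: 0.999
grip_force: 0.0
```

Run:
```python
from h import *
s=env.read_state();print(s["joint_pos"].round(3),s["tool_pos"])
p,d=viewer.grab_frame("top");W=world(d,viewer.get_calibration("top"));Z=W[...,2]
m=(Z>.1)&(Z<.135)&(abs(W[...,0]-.5)<.07)&(abs(W[...,1]+.137)<.06)
for b in blobs(m,W,25):print(b)
cv2.imwrite("pics/t1.png",cv2.resize(p[170:320,200:420,::-1],None,fx=3,fy=3))
go(tool(3.37,0),[.5017,-.137,.085],.13)
```

```text
[-0.147  0.395 -0.436  2.101  0.984  1.275 -0.952] [ 0.47141513 -0.00331814  0.1886434 ]
([314, 229, 20, 23], np.int32(214), (array([ 500.3, -135.8]), array([59. , 43.9], dtype=float32), 0.221, np.float64(115.4)))
t [-10.88  -0.05   8.43] w [-0.641  0.642 -1.472] tcp [ 0.502 -0.137  0.21 ]
```

View pics/t1.png

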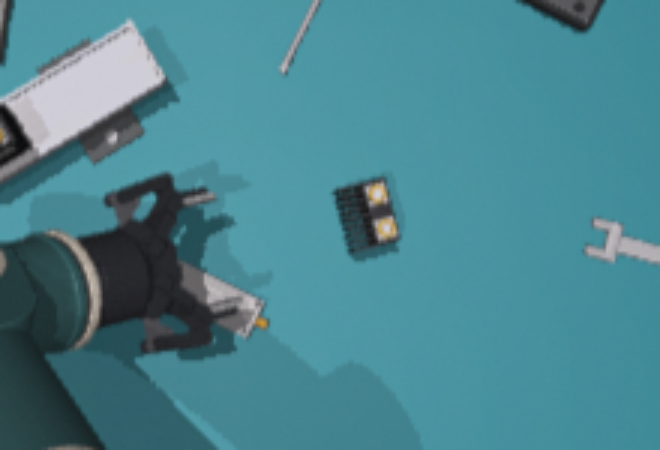

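The top view shows the module standing alone at crop (368,217), fins to the left (+y), measured at (0.500,-0.136). Next, hover above it.

Emit:
apply_moves(
  moves=[
    {"tx": -5,"ty": 0,"tz": -4,"wx": -0.2,"wy": 0.2,"wz": -0.4},
    {"tx": -10.9,"ty": 0,"tz": 6.4,"wx": -0.64,"wy": 0.64,"wz": -1.468},
    {"tx": -10.9,"ty": 0,"tz": 6.4,"wx": -0.64,"wy": 0.64,"wz": -1.468},
    {"tx": -10.9,"ty": 0,"tz": 6.4,"wx": -0.64,"wy": 0.64,"wz": -1.468},
    {"tx": -10.9,"ty": 0,"tz": 6.4,"wx": -0.64,"wy": 0.64,"wz": -1.468},
    {"tx": -10.9,"ty": 0,"tz": 6.4,"wx": -0.64,"wy": 0.64,"wz": -1.468},
    {"tx": -10.9,"ty": 0,"tz": 6.4,"wx": -0.64,"wy": 0.64,"wz": -1.468},
    {"tx": -10.9,"ty": 0,"tz": 6.4,"wx": -0.64,"wy": 0.64,"wz": -1.468},
    {"tx": -10.9,"ty": 0,"tz": 6.4,"wx": -0.64,"wy": 0.64,"wz": -1.468},
    {"tx": -10.9,"ty": 0,"tz": 6.4,"wx": -0.64,"wy": 0.64,"wz": -1.468},
  ],
  hand=1,
)

```text
time: 9.48
tool_pos: [0.4977, -0.124, 0.2228]
orientation: [[-0.994, -0.089, 0.061], [-0.092, 0.995, -0.049], [-0.056, -0.054, -0.997]]
force: [-0.9, 0.6, -0.2]
gripper_width: 1.0
grip_force: 0.0
```

Run:
```python
from h import *
s=env.read_state();print(s["joint_pos"].round(3),s["tool_pos"],s["joint_vel"].round(2))
go(tool(3.365,0),[.5008,-.1363,.083],.12)
```

```text
[ 0.603  0.24  -0.503  1.948  0.196  0.925  1.664] [ 0.49772096 -0.12402197  0.22283805] [ 0.38  0.34 -0.21 -0.44 -0.54  0.66  1.88]
t [-0.05 -1.11  2.55] w [-0.058  0.053 -0.133] tcp [ 0.501 -0.136  0.198]
```

Emit:
apply_moves(
  moves=[
    {"tx": 0,"ty": -1,"tz": 0,"wx": -0.055,"wy": 0.05,"wz": -0.1},
    {"tx": 0,"ty": -1,"tz": 0,"wx": -0.055,"wy": 0.05,"wz": -0.1},
    {"tx": 0,"ty": -1,"tz": 0,"wx": -0.055,"wy": 0.05,"wz": -0.1},
  ],
  hand=1,
)

```text
time: 9.85
tool_pos: [0.4988, -0.133, 0.2234]
orientation: [[-0.983, -0.184, 0.006], [-0.184, 0.983, -0.004], [-0.005, -0.005, -1.0]]
force: [-0.2, 0.0, 0.6]
gripper_width: 1.0
grip_force: 0.0
```

Run:
```python
from h import *
s=env.read_state();print(s["joint_pos"].round(3),s["tool_pos"],s["joint_vel"].round(2))
go(tool(3.365,0),[.5008,-.1363,.083],.12)
```

```text
[ 0.638  0.281 -0.514  1.896  0.166  0.999  1.808] [ 0.49883686 -0.1329694   0.22340905] [-0.01 -0.01 -0.    0.   -0.    0.    0.01]
t [-0.12 -0.35  2.54] w [-0.005  0.005 -0.038] tcp [ 0.501 -0.136  0.198]
```

Emit:
apply_moves(
  moves=[
    {"tx": -0.12,"ty": -0.35,"tz": 0,"wx": -0.005,"wy": 0.005,"wz": -0.038},
    {"tx": -0.12,"ty": -0.35,"tz": 3,"wx": -0.005,"wy": 0.005,"wz": -0.038},
    {"tx": -0.12,"ty": -0.35,"tz": 7,"wx": -0.005,"wy": 0.005,"wz": -0.038},
    {"tx": -0.12,"ty": -0.35,"tz": 11,"wx": -0.005,"wy": 0.005,"wz": -0.038},
    {"tx": -0.12,"ty": -0.35,"tz": 13.5,"wx": -0.005,"wy": 0.005,"wz": -0.038},
    {"tx": -0.12,"ty": -0.35,"tz": 14.5,"wx": -0.005,"wy": 0.005,"wz": -0.038},
    {"tx": -0.12,"ty": -0.35,"tz": 14.5,"wx": -0.005,"wy": 0.005,"wz": -0.038},
  ],
  hand=1,
)

```text
time: 10.72
tool_pos: [0.5021, -0.1362, 0.0794]
orientation: [[-0.975, -0.224, 0.001], [-0.224, 0.975, 0.0], [-0.001, 0.0, -1.0]]
force: [-0.2, -1.5, -0.4]
gripper_width: 1.001
grip_force: 0.0
```

Run:
```python
from h import *
go(tool(3.365,0),[.5008,-.1363,.083])
```

```text
t [0.13 0.02 0.14] w [0.    0.001 0.002] tcp [ 0.501 -0.136  0.078]
```

Emit:
apply_moves(
  moves=[
    {"tx": 0.1,"ty": 0,"tz": 0,"wx": 0,"wy": 0,"wz": 0},
    {"tx": 0.1,"ty": 0,"tz": 0,"wx": 0,"wy": 0,"wz": 0},
    {"tx": 0.1,"ty": 0,"tz": 0,"wx": 0,"wy": 0,"wz": 0},
    {"tx": 0.1,"ty": 0,"tz": 0,"wx": 0,"wy": 0,"wz": 0},
    {"tx": 0.1,"ty": 0,"tz": 0,"wx": 0,"wy": 0,"wz": 0},
    {"tx": 0.1,"ty": 0,"tz": 0,"wx": 0,"wy": 0,"wz": 0},
    {"tx": 0.1,"ty": 0,"tz": 0,"wx": 0,"wy": 0,"wz": 0},
  ],
  hand=0,
)

```text
time: 11.6
tool_pos: [0.5016, -0.1369, 0.0801]
orientation: [[-0.975, -0.224, 0.002], [-0.224, 0.975, -0.0], [-0.002, -0.001, -1.0]]
force: [-1.6, 0.6, 10.5]
gripper_width: 0.505
grip_force: 60.0
```

Emit:
apply_moves(
  moves=[
    {"tx": 0,"ty": 0,"tz": -1.5,"wx": 0,"wy": 0,"wz": 0},
    {"tx": 0,"ty": 0,"tz": -5,"wx": 0,"wy": 0,"wz": 0},
    {"tx": 0,"ty": 0,"tz": -10,"wx": 0,"wy": 0,"wz": 0},
    {"tx": 0,"ty": 0,"tz": -16,"wx": 0,"wy": 0,"wz": 0},
    {"tx": 0,"ty": 0,"tz": -22,"wx": 0,"wy": 0,"wz": 0},
    {"tx": 0,"ty": 0,"tz": -26,"wx": 0,"wy": 0,"wz": 0},
    {"tx": 0,"ty": 0,"tz": -26,"wx": 0,"wy": 0,"wz": 0},
  ],
  hand=0,
)

```text
time: 12.48
tool_pos: [0.5016, -0.1367, 0.3426]
orientation: [[-0.975, -0.224, 0.006], [-0.224, 0.975, -0.002], [-0.005, -0.003, -1.0]]
force: [0.6, 0.0, -6.3]
gripper_width: 0.508
grip_force: 63.3
```

Run:
```python
from h import *
s=env.read_state();print(s["joint_pos"].round(3))
go(tool(2.095,0),[.537,.2713,.083+.24])
```

```text
[ 0.688  0.176 -0.546  1.735  0.097  1.251  1.915]
t [-12.57  38.98   2.41] w [1.000e-03 6.000e-03 1.272e+00] tcp [0.537 0.271 0.318]
```

Emit:
apply_moves(
  moves=[
    {"tx": -12.6,"ty": 39,"tz": 0,"wx": 0,"wy": 0.005,"wz": 1.27},
    {"tx": -12.6,"ty": 39,"tz": 0,"wx": 0,"wy": 0.005,"wz": 1.27},
    {"tx": -12.6,"ty": 39,"tz": 0,"wx": 0,"wy": 0.005,"wz": 1.27},
    {"tx": -12.6,"ty": 39,"tz": 0,"wx": 0,"wy": 0.005,"wz": 1.27},
    {"tx": -12.6,"ty": 39,"tz": 0,"wx": 0,"wy": 0.005,"wz": 1.27},
    {"tx": -12.6,"ty": 39,"tz": 0,"wx": 0,"wy": 0.005,"wz": 1.27},
    {"tx": -12.6,"ty": 39,"tz": 0,"wx": 0,"wy": 0.005,"wz": 1.27},
    {"tx": -12.6,"ty": 39,"tz": 0,"wx": 0,"wy": 0.005,"wz": 1.27},
    {"tx": -12.6,"ty": 39,"tz": 0,"wx": 0,"wy": 0.005,"wz": 1.27},
    {"tx": -12.6,"ty": 39,"tz": 0,"wx": 0,"wy": 0.005,"wz": 1.27},
  ],
  hand=0,
)

```text
time: 13.72
tool_pos: [0.5361, 0.271, 0.3384]
orientation: [[-0.504, 0.864, -0.005], [0.864, 0.504, 0.001], [0.004, -0.004, -1.0]]
force: [0.2, -0.1, -5.3]
gripper_width: 0.507
grip_force: 64.0
```

Emit:
apply_moves(
  moves=[
    {"tx": 0,"ty": 0,"tz": 0,"wx": 0,"wy": 0,"wz": 0},
    {"tx": 0,"ty": 0,"tz": 0,"wx": 0,"wy": 0,"wz": 0},
  ],
  hand=0,
)

```text
time: 13.98
tool_pos: [0.5368, 0.2705, 0.3394]
orientation: [[-0.502, 0.865, -0.003], [0.865, 0.502, 0.002], [0.003, -0.002, -1.0]]
force: [-0.8, 0.1, -5.9]
gripper_width: 0.506
grip_force: 64.0
```

Run:
```python
from h import *
s=env.read_state();print(s["joint_pos"].round(3))
go(tool(2.095,0),[.537,.2713,.333])
p,d=viewer.grab_frame("wrist");W=world(d,viewer.get_calibration("wrist"));np.savez("w1.npz",p=p,W=W)
cv2.imwrite("pics/w1.png",p[:,:,::-1])
Z=W[...,2]
for b in blobs((Z>.19)&(Z<.225),W,200):print(b)
for b in blobs((Z>.08)&(Z<.105),W,200):print(b)
```

```text
[-0.052  0.361 -0.611  1.539  0.208  1.309 -0.161]
t [0.05 0.06 1.14] w [-0.002 -0.003  0.001] tcp [0.537 0.271 0.328]
([254, 0, 64, 71], np.int32(3786), (array([472.8, 385.3]), array([44.3, 44.2], dtype=float32), 0.52, np.float64(201.7)))
([256, 79, 60, 83], np.int32(3599), (array([502.8, 334. ]), array([59.5, 44.2], dtype=float32), -1.043, np.float64(202.0)))
([252, 0, 63, 190], np.int32(2020), (array([491.2, 351.7]), array([185.4,  63.9], dtype=float32), -1.027, np.float64(89.9)))
([443, 0, 104, 95], np.int32(2397), (array([648.1, 501.5]), array([138.,  21.], dtype=float32), -0.288, np.float64(87.2)))
([286, 94, 30, 38], np.int32(303), (array([512.2, 350.5]), array([36.8, 30.5], dtype=float32), -1.019, np.float64(90.5)))
([404, 383, 17, 31], np.int32(293), (array([823.8, 113.6]), array([32.2,  5.1], dtype=float32), -1.559, np.float64(96.6)))
```

View pics/w1.png

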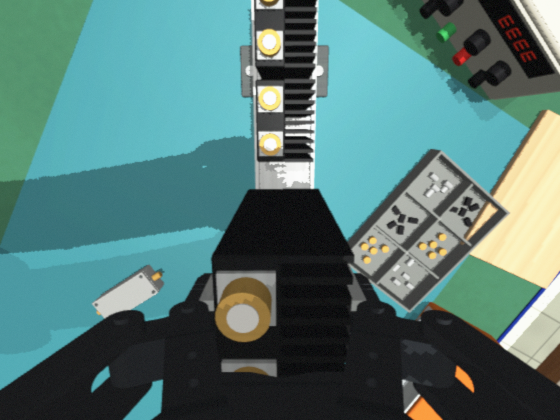

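The wrist view shows the held module (280,290) in line with the rail, fins to the right like its neighbours at (285,110). Measured module_left agrees within 2 mm. Lower into the gap.

Emit:
apply_moves(
  moves=[
    {"tx": 0.05,"ty": 0.15,"tz": 2,"wx": -0.002,"wy": -0.003,"wz": 0},
    {"tx": 0.05,"ty": 0.15,"tz": 4.5,"wx": -0.002,"wy": -0.003,"wz": 0},
    {"tx": 0.05,"ty": 0.15,"tz": 6.5,"wx": -0.002,"wy": -0.003,"wz": 0},
    {"tx": 0.05,"ty": 0.15,"tz": 8.5,"wx": -0.002,"wy": -0.003,"wz": 0},
    {"tx": 0.05,"ty": 0.15,"tz": 10.5,"wx": -0.002,"wy": -0.003,"wz": 0},
    {"tx": 0.05,"ty": 0.15,"tz": 12.5,"wx": -0.002,"wy": -0.003,"wz": 0},
    {"tx": 0.05,"ty": 0.15,"tz": 14,"wx": -0.002,"wy": -0.003,"wz": 0},
    {"tx": 0.05,"ty": 0.15,"tz": 15,"wx": -0.002,"wy": -0.003,"wz": 0},
    {"tx": 0.05,"ty": 0.15,"tz": 15,"wx": -0.002,"wy": -0.003,"wz": 0},
  ],
  hand=0,
)

```text
time: 15.15
tool_pos: [0.537, 0.2729, 0.1889]
orientation: [[-0.502, 0.865, -0.001], [0.865, 0.502, 0.0], [0.001, -0.001, -1.0]]
force: [-0.5, 0.1, -4.4]
gripper_width: 0.508
grip_force: 63.9
```

Run:
```python
from h import *
s=env.read_state();print(s["tool_pos"],s["force"])
go(tool(2.095,0),[.5376,.2721,.175])
p,d=viewer.grab_frame("wrist");cv2.imwrite("pics/w2.png",p[:,:,::-1])
p,d=viewer.grab_frame("scene");cv2.imwrite("pics/s4.png",cv2.resize(p[30:230,230:430,::-1],None,fx=3,fy=3))
```

```text
[0.53695122 0.27293554 0.18893419] [-0.52600255  0.12753034 -4.39628221]
t [-0.11  0.02  1.89] w [-0.001 -0.001  0.002] tcp [0.538 0.272 0.17 ]
```

View pics/s4.png

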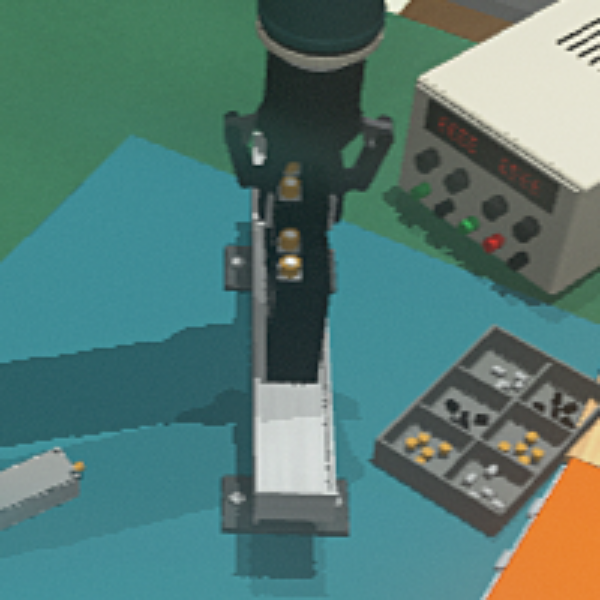

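The crop shows the module going in behind module_right (290,320), in line, with the gripper above the row and touching nothing. On to contact in small steps.

Emit:
apply_moves(
  moves=[
    {"tx": -0.05,"ty": 0,"tz": 0.6,"wx": 0,"wy": 0,"wz": 0},
    {"tx": -0.05,"ty": 0,"tz": 1.1,"wx": 0,"wy": 0,"wz": 0},
    {"tx": -0.05,"ty": 0,"tz": 1.5,"wx": 0,"wy": 0,"wz": 0},
    {"tx": -0.05,"ty": 0,"tz": 1.6,"wx": 0,"wy": 0,"wz": 0},
    {"tx": -0.05,"ty": 0,"tz": 1.6,"wx": 0,"wy": 0,"wz": 0},
  ],
  hand=0,
)

```text
time: 15.88
tool_pos: [0.5373, 0.2726, 0.1734]
orientation: [[-0.502, 0.865, -0.0], [0.865, 0.502, 0.001], [0.001, 0.0, -1.0]]
force: [0.8, 0.6, -5.7]
gripper_width: 0.51
grip_force: 64.1
```

Emit:
apply_moves(
  moves=[
    {"tx": 0,"ty": 0,"tz": 0.1,"wx": 0,"wy": 0,"wz": 0},
    {"tx": 0,"ty": 0,"tz": 0.2,"wx": 0,"wy": 0,"wz": 0},
    {"tx": 0,"ty": 0,"tz": 0.2,"wx": 0,"wy": 0,"wz": 0},
  ],
  hand=0,
)

```text
time: 16.25
tool_pos: [0.5373, 0.2726, 0.1714]
orientation: [[-0.502, 0.865, -0.0], [0.865, 0.502, 0.001], [0.001, 0.0, -1.0]]
force: [-0.4, 0.5, -4.7]
gripper_width: 0.507
grip_force: 64.1
```

Emit:
apply_moves(
  moves=[
    {"tx": 0,"ty": 0,"tz": 0.1,"wx": 0,"wy": 0,"wz": 0},
    {"tx": 0,"ty": 0,"tz": 0.2,"wx": 0,"wy": 0,"wz": 0},
    {"tx": 0,"ty": 0,"tz": 0.2,"wx": 0,"wy": 0,"wz": 0},
  ],
  hand=0,
)

```text
time: 16.62
tool_pos: [0.5374, 0.2727, 0.1702]
orientation: [[-0.502, 0.865, 0.0], [0.865, 0.502, 0.001], [0.0, 0.001, -1.0]]
force: [-3.0, -1.0, 5.8]
gripper_width: 0.505
grip_force: 65.3
```

Emit:
apply_moves(
  moves=[
    {"tx": 0,"ty": 0,"tz": 0,"wx": 0,"wy": 0,"wz": 0},
    {"tx": 0,"ty": 0,"tz": 0,"wx": 0,"wy": 0,"wz": 0},
    {"tx": 0,"ty": 0,"tz": 0,"wx": 0,"wy": 0,"wz": 0},
  ],
  hand=0.6,
)

```text
time: 17.0
tool_pos: [0.5374, 0.2726, 0.1695]
orientation: [[-0.502, 0.865, 0.0], [0.865, 0.502, 0.001], [0.001, 0.0, -1.0]]
force: [0.4, -0.4, 0.2]
gripper_width: 0.6
grip_force: 0.0
```

Emit:
apply_moves(
  moves=[
    {"tx": 0,"ty": 0,"tz": 0,"wx": 0,"wy": 0,"wz": 0},
    {"tx": 0,"ty": 0,"tz": 0,"wx": 0,"wy": 0,"wz": 0},
    {"tx": 0,"ty": 0,"tz": 0,"wx": 0,"wy": 0,"wz": 0},
    {"tx": 0,"ty": 0,"tz": -1,"wx": 0,"wy": 0,"wz": 0},
    {"tx": 0,"ty": 0,"tz": -3,"wx": 0,"wy": 0,"wz": 0},
    {"tx": 0,"ty": 0,"tz": -7,"wx": 0,"wy": 0,"wz": 0},
    {"tx": 0,"ty": 0,"tz": -12,"wx": 0,"wy": 0,"wz": 0},
    {"tx": 0,"ty": 0,"tz": -17,"wx": 0,"wy": 0,"wz": 0},
    {"tx": 0,"ty": 0,"tz": -20,"wx": 0,"wy": 0,"wz": 0},
    {"tx": 0,"ty": 0,"tz": -20,"wx": 0,"wy": 0,"wz": 0},
  ],
  hand=0.9,
)

```text
time: 18.25
tool_pos: [0.5377, 0.2731, 0.3732]
orientation: [[-0.503, 0.865, 0.004], [0.865, 0.503, 0.003], [0.0, 0.005, -1.0]]
force: [0.4, 0.2, -1.1]
gripper_width: 0.896
grip_force: 0.0
```

Emit:
apply_moves(
  moves=[
    {"tx": -6,"ty": -3,"tz": 0,"wx": 0,"wy": 0,"wz": 0},
    {"tx": -12,"ty": -6,"tz": 0,"wx": 0,"wy": 0,"wz": 0},
    {"tx": -18,"ty": -8,"tz": 0,"wx": 0,"wy": 0,"wz": 0},
    {"tx": -22,"ty": -10,"tz": 0,"wx": 0,"wy": 0,"wz": 0},
    {"tx": -22,"ty": -10,"tz": 0,"wx": 0,"wy": 0,"wz": 0},
  ],
  hand=0.9,
)

```text
time: 18.88
tool_pos: [0.5615, 0.0272, 0.3691]
orientation: [[-0.497, 0.868, -0.001], [0.868, 0.497, -0.001], [-0.0, -0.001, -1.0]]
force: [0.2, 0.8, -0.4]
gripper_width: 0.901
grip_force: 0.0
```

Run:
```python
from h import *
p,d=viewer.grab_frame("top");W=world(d,viewer.get_calibration("top"));Z=W[...,2]
v,u=np.mgrid[0:420,0:560]
for b in blobs((Z>.185)&(Z<.225)&(u<260)&(u>100)&(v>150)&(v<300),W,25):print(b)
cv2.imwrite("pics/t2.png",cv2.resize(p[130:300,90:390,::-1],None,fx=2.6,fy=2.6))
```

```text
([177, 202, 29, 26], np.int32(348), (array([572.6, 210.1]), array([60.4, 45.3], dtype=float32), -1.049, np.float64(203.8)))
([152, 216, 30, 27], np.int32(386), (array([536. , 273.2]), array([61.4, 44.8], dtype=float32), -1.054, np.float64(203.2)))
([129, 230, 31, 27], np.int32(420), (array([501.6, 332.7]), array([62.1, 45.5], dtype=float32), -1.052, np.float64(202.9)))
([107, 244, 30, 26], np.int32(438), (array([467.2, 391.2]), array([62.6, 45.9], dtype=float32), -1.035, np.float64(202.7)))
```

View pics/t2.png

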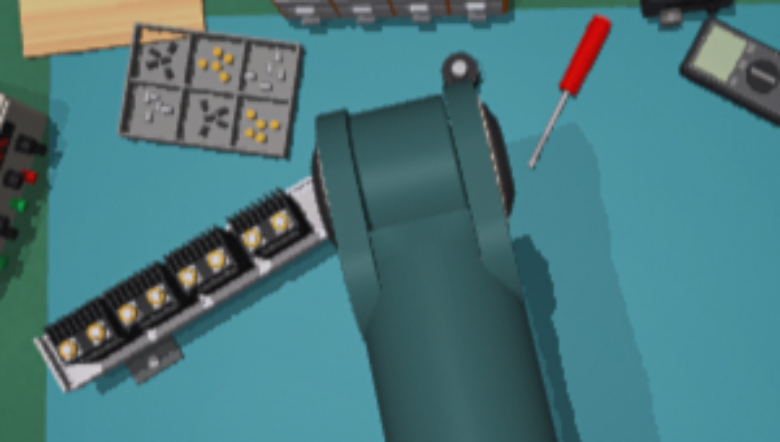

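The top view shows four modules in line, with the returned one third from the left at (205,265): fins the same way as the others and square to the rail. It is within about 2 mm of midway, and its neighbours have not moved. Handing in.

```bash
python3 -c "
from station import env
print(env.sign_off())"
```

```text
the job is handed in; nothing more can be done
None
```

The module stands upright in the free place on the rail, fins facing the same way as its neighbours' and about 2 mm off midway between them, and the job was handed in at about 19 s.

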